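# Jack up a heater on the repair bench and hold the pump handle down

### The arm

A 7-joint arm with a two-finger parallel gripper is mounted at the origin on the work surface. World frame = base frame: x ahead of the robot, y to its left, z up, the work surface at z = 0. Lengths are in m, angles in rad, forces in N, time in s.
With the tool pointing down it reaches from about 0.4 to 0.85 m from the base axis. Payload 6.9 kg.
Tool frame: the origin (TCP) lies at the very end of the fingers, on their centre line; the grasp point (between the pads) lies 19 mm behind it (ctrl.hold_point_z is the distance from the TCP to the grasp point, in m); z points along the fingers, y is the direction in which the jaws open and shut (so a half turn about z gives the same grasp; the last joint's range is limited). The gripper opens to 85 mm and grips with 20 to 120 N. Pads are 22 mm wide; open, the fingers measure 114 mm over their backs; the gripper's body (76 mm by 85 mm) begins 54 mm behind the grasp point. The pads swing forward as they close: fully open they stand 13 mm farther back than shut.
Start: joints at [-1.05, 0.507, -0.238, 1.5, 0.126, 1.149, -0.155], TCP at [0.252, 0.572, 0.231] pointing down, gripper open.
Joint ranges: [-3.08, 3.08], [-0.24, 2.05], [-1.43, 1.35], [0, 2.5], [-1.52, 4.66], [0.17, 1.96], [-2.89, 2.89]. Speed limits (rad/s): [2.39, 2.39, 3.14, 3.14, 3.14, 3.14, 3.14].

### API

Orientations are given as [roll, pitch, yaw] about the fixed x, y, z axes, in that order (R = Rz(yaw) Ry(pitch) Rx(roll)).
In Python, from bench import ctrl gives the robot as it stands. The module is installed in compiled form; this text tells all that it offers.
- The arm moves only by the tool arm_command, never from a script. Its argument "plan" is a list of rows, each an object with "slide": the shift along the world's x, y, z each as a share of 0.1 m, from -1 to 1, a list of three; "spin": the turn about the world's z as a share of 90 degrees, from -1 to 1; "fingers": the opening, from 0 (shut) to 1 (fully open). In form: [{"slide": [x, y, z], "spin": spin, "fingers": fingers}, ...]. A call has exactly 8 rows; each row is the pose to reach, as a shift and turn from the pose commanded when the call began; what a row does not reach only later rows make up. A row lasts 1/10 s, in which the tool goes at most 50 mm and 8.59 degrees, less where a joint would pass 70% of its speed; a pose out of reach is approached as far as the arm can. A call with a number of a shift or a turn outside -1 to 1 is refused whole. A call with a gripper value outside its range is refused whole. The fingers move at their own pace and stop on an object; the grip force is fixed at half the most. Time passes only in rows, so rows that repeat a pose let the fingers close, or fill a call up. It gives the time, the measured TCP pose, the force and the opening at its end, in the units of the state.
- ctrl.get_state(): the state, without advancing time (a new reading comes with each control period).
- ctrl.snapshot(name): name is "scene" or "top"; returns a dict with "image" (480x640x3 uint8, blue, green, red), "K" (3x3 intrinsics, pixels), "xyz" and "attitude" of the camera in the world. Camera axes: x right, y down, z forward; pixel columns grow to the right and rows downward; lengths in m; the calibration is good to about 2 mm. A picture is of the moment at which its call begins. There is no depth.
- ctrl.close_job(): hands the job in, once; it reports no verdict.
Trained networks look in the newest picture that a camera, given by its name, has taken for a name from the list of things; names that differ only in an ending like _2 or _b are one class to them, and where a whole thing is asked for, a point or a joint stands for the part that bears it (a point fixed in the world has none). Each returns a list of dicts, best first, with "confidence" (0 to 1); they miss things now and then, are a little off and sometimes report something else, mostly with a low value. They report only what shows in the picture. A call takes as long as a camera call.
- ctrl.search_frame(target, camera): "location" ([x, y, z] in m, in the coordinates of the camera as it stood for that picture, good to about 4 mm: the middle of the surface that is visible of it).
- ctrl.trace(target, camera): "mask" (480x640 bool, what is visible of it).
- ctrl.spot_point(target, camera): "location" ([x, y, z] in m, in the coordinates of the camera as it stood for that picture, good to about 4 mm: a listed point, or the origin of a listed thing).
The state is a dict: "clock": time; "joints": joint angles; "joint_velocities": joint speeds; "effort": joint torques, N m; "tcp_pos": TCP position; "eef_rot": TCP orientation; "contact_force": force on the tool from outside, world axes, zero at the start; "moment": the same for the moment, N m; "grip_width": finger opening in m.
Only numpy, scipy, OpenCV 4.12 (cv2) and the standard library are available. Lean on these libraries where they do the work, as an engineer would, in place of code of your own. Each camera call takes 0.05 s, during which the arm holds its last target. There are 200 camera calls.

### The job

I need to get at the screws under the front of this opened heater: stand the blue jack squarely in front of it with its orange saddle under the lift point marked with yellow tape (saddle still fully down), then pump the orange handle until both front feet are 20 to 30 mm clear of the table. Finish holding the handle all the way down on the last stroke, and do not let go: I work under there while you hold it. Raise the heater with the jack alone, do not lift it or shove it about by hand, and leave the drill, the screwdriver and the parts dish where they are.

Things in the scene. Friction and masses are not known exactly. Their poses are not given: they have to be found in the camera images.
- lift_point (a point): Lift point on the heater's flat underside, 22 mm above the table, in the middle of the 36 mm wide strip of yellow tape on one long edge and 20 mm in from that edge. Own axes: x from the marked edge straight into the heater, y along the edge, z up. The front feet are 150 mm to either side; the space between them under the edge is free.
- heater: Opened heater, 2.4 to 3.4 kg, loose: shallow black tray 360 x 220 mm with two aluminium tubes, a grey housing and a small black blower, on four rubber feet 22 mm high. Rim 57 mm above the table, nothing higher than 100 mm. Origin under the tray's middle at the feet's undersides; axes as the lift point. It tips about its rear feet when jacked.
- front_foot_a (a point): Centre of the underside of one rubber foot (22 mm across) at the marked front edge, 150 mm along +y of the heater from the lift point. Height 0 when it stands on the table.
- front_foot_b (a point): The same for the other front foot, 150 mm along -y of the heater.
- heater_back (a point): Point at table height half-way between the heater's two rear feet, 170 mm behind the line of the front feet.
- jack: Loose blue ratchet jack, 0.86 kg. Origin under its column at the base's underside; own x forward along the toe to the saddle, -x to the pump handle, z up. Base plate 195 x 80 x 5 mm, from 110 mm behind the column's axis to 85 mm ahead (it goes under the heater with the toe). Column 36 x 40 mm, 169 mm high; with the saddle at the lift point it stands about 19 mm clear of the heater's edge.
- jack_grip (a point): Centre of the black carrying knob on top of the column, on its axis, 187 mm above the base's underside. Knob 46 mm long (jack x), 34 mm wide (jack y), 36 mm high; a 42 mm wide blue cap lies right below it. Grip across the width from above to carry the jack. Axes as the jack.
- saddle (a point): Centre of the top of the orange saddle pad (36 x 36 x 3 mm) on the steel toe (36 mm wide), 62.5 mm ahead of the column's axis. Fully down it is 15 mm above the base's underside, so 7 mm below the heater's underside when both stand on the table. Axes as the jack.
- saddle_pad: The orange saddle pad itself; origin at the same point as the saddle point.
- jack_carriage (a joint): Height of the saddle above its lowest place, 0 to 0.045 m. A full stroke takes it about 12 mm up; as the handle returns it settles back to the last 9 mm step of its ratchet and stays. First, second, third stroke held down: about 12, 21, 30 mm; the front feet then are about 4, 14, 24 mm up. It cannot be let down in this job.
- jack_handle (a joint): Pump handle angle: 0 fully up (0.50 rad above level, a spring brings it back) to 0.72 rad fully down (0.22 rad below level, at a stop). It turns about a level axis along jack y, 42 mm behind the column's axis, 84 mm above the base's underside. The first 0.1 to 0.15 rad of a stroke are idle; let it come fully up to catch the next step. Pressing at the grip takes 5 to 8 N.
- handle_grip (a point): Centre of the orange pump grip, a round bar 25 mm thick and 85 mm long on the handle, 140 mm from the pivot, in the jack's middle plane behind the column; about 151 mm above the table when up, 53 mm when down. Pinch it from above (fingers closing along jack y) or press it down. Own x runs along the handle towards the pivot.
- pump_grip: The orange pump grip itself; origin at the same centre. Pushing it far harder than needed (over about 40 N) against its lower stop can tip the jack backwards.
- drill: Bystander: black and orange cordless drill lying on its side, about 230 x 190 mm, 64 mm high. Origin on the table under its body.
- screwdriver: Bystander: screwdriver with a red handle lying on the table, about 200 mm long.
- parts_dish: Bystander: round steel dish of screws, 110 mm across, 22 mm high. Origin under its centre.

How it is judged:
By the outcome, as a careful person would: the job done as asked, in the order asked, and still so for the second after the job is handed in, while the arm keeps its last pose, push and grip.
It also fails if it takes over 61 s, if anything falls off the work surface, if the arm or the gripper's body presses on something with over 40 N, if the wrist force passes 120 N, or if a joint passes its speed limit or range.

## Working session

There is one attempt and no reset: what is moved stays moved. The work goes in short steps, Python scripts to look and compute and a tool call to move; the robot and the scene stay as the last step left them, time stands still between calls to the robot, and variables do not carry over. Pictures are saved under pics/ and viewed, about 8 in all and at most 12, crops included, and the job is handed in when it is done.

Besides the shell and the picture viewer there is one more tool, called as name(argument=value, ...), one argument or row to a line, values as JSON. arm_command: Moves the arm, as the interface text tells. Shift numbers are shares of 0.1 m and turn numbers shares of 90 degrees, none past 1 either way. Its arguments: {"type":"object","properties":{"plan":{"type":"array","items":{"type":"object","properties":{"slide":{"type":"array","items":{"type":"number"}},"spin":{"type":"number"},"fingers":{"type":"number"}}}}},"required":["plan"]}

```bash
mkdir -p pics; cat > h.py <<'E'
import numpy as np, cv2
from scipy.spatial.transform import Rotation as R
from bench import ctrl
def snap(cam,name=None):
    s=ctrl.snapshot(cam)
    if name: cv2.imwrite(f'pics/{name}.png',s['image'])
    return s
def w(s,p): return np.array(s['xyz'])+R.from_euler('xyz',s['attitude']).apply(p)
def pts(names,cams=('top','scene'),fn='spot_point',n=1,pic=None):
    for c in cams:
        s=snap(c,pic and f'{pic}_{c}')
        for t in names:
            for d in getattr(ctrl,fn)(t,c)[:n]:
                print(c,t,round(d['confidence'],2),np.round(w(s,d['location']),4))
E
python3 - <<'E'
from h import *
s=ctrl.snapshot('top');print(s['xyz'],s['attitude'],s['K'])
pts(['lift_point','front_foot_a','front_foot_b','heater','heater_back','jack','jack_grip','saddle','handle_grip','drill','screwdriver','parts_dish'],pic='a')
print(ctrl.get_state())
E
```

```text
[ 0.38151333 -0.01299366  1.27651123] [-2.98189759e+00  1.84697139e-03 -1.55102433e+00] [[549.0963733    0.         315.70932799]
 [  0.         549.0963733  244.48694967]
 [  0.           0.           1.        ]]
top lift_point 0.85 [0.5881 0.1644 0.0256]
top front_foot_a 0.92 [0.731  0.1838 0.001 ]
top front_foot_b 0.92 [0.731  0.1838 0.001 ]
top heater 0.92 [5.749e-01 2.576e-01 1.000e-04]
top heater_back 0.8 [ 0.5669  0.3413 -0.0026]
top jack 0.96 [ 0.4571 -0.1047 -0.0018]
top jack_grip 0.8 [ 0.4639 -0.1118  0.1874]
top saddle 0.59 [ 0.4487 -0.0509  0.0193]
top handle_grip 0.68 [ 0.486  -0.271   0.1527]
top drill 0.82 [ 0.716  -0.2979 -0.0021]
top screwdriver 0.85 [ 0.3882 -0.3533 -0.001 ]
top parts_dish 0.56 [ 0.7652 -0.0319 -0.0045]
scene lift_point 0.96 [0.5811 0.166  0.0218]
scene front_foot_a 0.67 [ 0.7302  0.1819 -0.0014]
scene front_foot_b 0.67 [ 0.7302  0.1819 -0.0014]
scene heater 0.68 [ 0.489  -0.2697  0.148 ]
scene jack 0.84 [ 0.4576 -0.1061 -0.0032]
scene jack_grip 0.97 [ 0.4589 -0.1092  0.1865]
scene saddle 0.62 [ 0.4542 -0.0493  0.0186]
scene handle_grip 0.65 [ 0.48
[... 186 characters left out ...]
joints': array([-1.05051513,  0.50751663, -0.23759877,  1.5002192 ,  0.12571082,
        1.14890069, -0.15482173]), 'joint_velocities': array([ 1.26933047e-03,  1.68295665e-03, -3.96085625e-04,  2.15702926e-04,
       -3.05099813e-04,  2.02483908e-03,  6.72311534e-05]), 'effort': array([ 6.72658862e-04, -6.20363188e+01, -2.18488947e+00, -2.49950373e+01,
        1.38233762e-02,  2.60188659e-03, -3.42351154e-05]), 'tcp_pos': array([0.25188747, 0.57197188, 0.23125795]), 'eef_rot': array([-3.14152854e+00,  9.45206326e-07,  2.72677155e+00]), 'contact_force': array([ 0.37229908, -0.11313721,  0.24686374]), 'moment': array([ 0.04583983, -0.01380039, -0.01951595]), 'grip_width': 0.08554347602569479}
```

View pics/a_top.png

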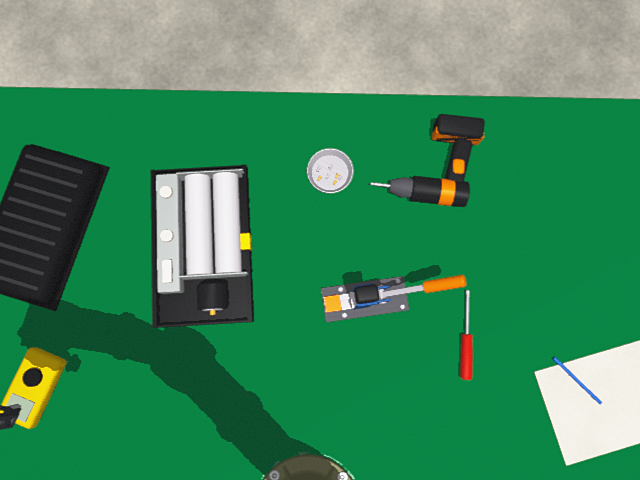

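View pics/a_scene.png

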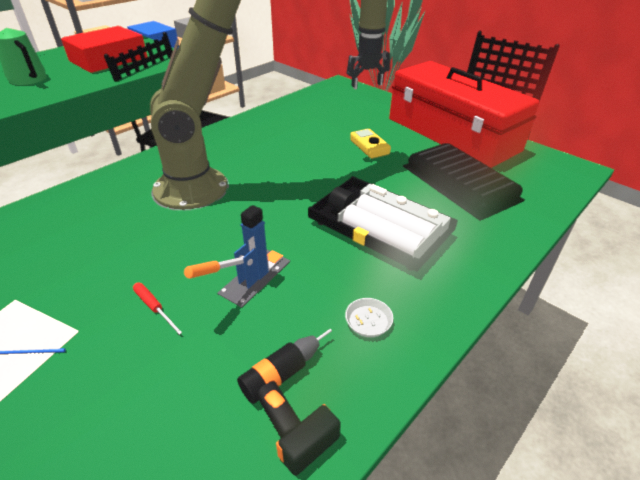

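```bash
cat >> h.py <<'E'
def ray(s,uv,z):
    uv=np.atleast_2d(uv).astype(float);K=s['K']
    d=np.c_[(uv[:,0]-K[0][2])/K[0][0],(uv[:,1]-K[1][2])/K[1][1],np.ones(len(uv))]
    d=R.from_euler('xyz',s['attitude']).apply(d);o=np.array(s['xyz'])
    return (o+d*((z-o[2])/d[:,2])[:,None])[:,:2]
def color(s,lo,hi,box):
    h=cv2.cvtColor(s['image'],cv2.COLOR_BGR2HSV);m=cv2.inRange(h,lo,hi)
    x0,y0,x1,y1=box;k=np.zeros_like(m);k[y0:y1,x0:x1]=m[y0:y1,x0:x1]
    return np.argwhere(k)[:,::-1].astype(float)
def axis(p):
    vx,vy,x,y=cv2.fitLine(p.astype(np.float32),cv2.DIST_HUBER,0,.001,.001).ravel();return np.degrees(np.arctan2(vy,vx)),(x,y)
E
python3 - <<'E'
from h import *
s=snap('top')
m=ctrl.trace('heater','top')[0]['mask']
for lab,rows in(('front',range(180,310)),):
    e=np.array([[np.where(m[r])[0].max()+.5,r] for r in rows if not 230<r<252])
    print(lab,axis(ray(s,e,.057)))
    e=np.array([[np.where(m[r])[0].min()-.5,r] for r in rows]);print('back',axis(ray(s,e,.057)))
e=np.array([[c,np.where(m[:,c])[0].min()-.5] for c in range(160,240)]);print('far',axis(ray(s,e,.057)))
y=color(s,(22,120,120),(35,255,255),(230,220,270,260));print('tape',len(y),y.min(0),y.max(0),ray(s,y.mean(0),.045))
o=color(s,(5,150,120),(21,255,255),(315,285,345,320));print('saddle px',o.min(0),o.max(0),ray(s,o.mean(0),.015), cv2.minAreaRect(ray(s,o,.015).astype(np.float32)))
o=color(s,(5,150,120),(21,255,255),(415,265,480,300));print('grip',axis(ray(s,o,.155)),ray(s,o.mean(0),.155))
for i in range(4): pts(['lift_point','heater_back','jack','jack_grip','saddle','handle_grip','front_foot_b'])
i=cv2.resize(s['image'][150:330,140:480],None,fx=2.3,fy=2.3,interpolation=cv2.INTER_CUBIC);cv2.imwrite('pics/b.png',i)
E
```

```text
front (np.float32(4.4792137), (np.float32(0.57453275), np.float32(0.14056829)))
back (np.float32(4.509678), (np.float32(0.5543394), np.float32(0.36294073)))
far (np.float32(-85.438896), (np.float32(0.75387186), np.float32(0.26175365)))
tape 182 [240. 233.] [251. 249.] [[0.58443321 0.15409205]]
saddle px [324. 295.] [340. 311.] [[ 0.4497817  -0.04743972]] ((0.4497705101966858, -0.047242335975170135), (0.036384329199790955, 0.03494933247566223), 9.201613426208496)
grip (np.float32(-79.25499), (np.float32(0.48651868), np.float32(-0.2717598))) [[ 0.48650954 -0.27174743]]
top lift_point 0.66 [0.584  0.1644 0.0228]
top heater_back 0.9 [ 0.5692  0.3421 -0.0036]
top jack 0.64 [ 0.4577 -0.1107 -0.0035]
top jack_grip 0.68 [ 0.4612 -0.1111  0.1873]
top saddle 0.67 [ 0.4527 -0.0471  0.0173]
top handle_grip 0.79 [ 0.4878 -0.2748  0.151 ]
top front_foot_b 0.93 [0.4375 0.1598 0.0043]
scene lift_point 0.82 [0.5819 0.1658 0.0274]
scene heater_back 0.52 [ 0.4861 -0.2731  0.1457]
scene jack 0.88 [ 0.459  -0.1072 -0.0044]
scene jack_grip 0.72 [ 0.461  -0.1052  0.1869]
scene saddle 0.65 [ 0.4521 -0.049  
[... 1201 characters left out ...]
.4818 -0.2732  0.1515]
scene front_foot_b 0.92 [0.7319 0.1815 0.004 ]
top lift_point 0.7 [0.5834 0.1641 0.0226]
top heater_back 0.68 [ 0.568   0.34   -0.0011]
top jack 0.76 [ 0.4574 -0.1075 -0.0006]
top jack_grip 0.96 [ 0.4594 -0.1116  0.187 ]
top saddle 0.83 [ 0.449  -0.0483  0.0169]
top handle_grip 0.66 [ 0.4882 -0.2726  0.1535]
top front_foot_b 0.82 [0.731  0.1848 0.0019]
scene lift_point 0.64 [0.58   0.165  0.0251]
scene heater_back 0.67 [ 0.4599 -0.1062  0.1846]
scene jack 0.93 [ 0.4596 -0.1077 -0.0013]
scene jack_grip 0.77 [ 0.4597 -0.1083  0.1862]
scene saddle 0.49 [ 0.4531 -0.0494  0.0154]
scene handle_grip 0.71 [ 0.4818 -0.2719  0.1552]
scene front_foot_b 0.96 [0.7319 0.1824 0.0024]
```

View pics/b.png

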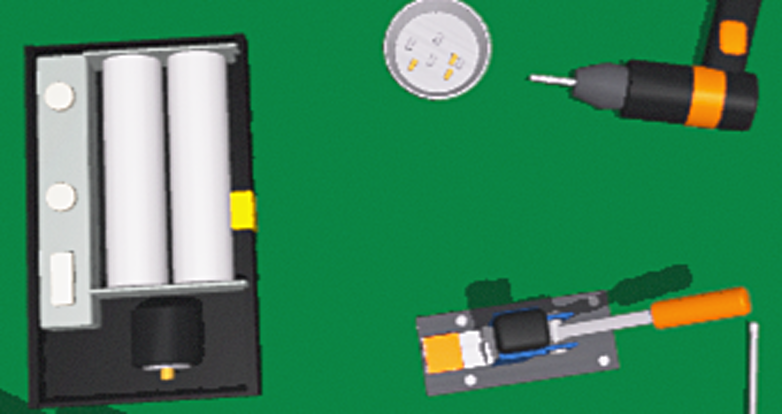

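arm_command(
  plan=[
    {"slide": [0.06,-0.12,0.03],"spin": -0.015,"fingers": 1},
    {"slide": [0.12,-0.25,0.05],"spin": -0.03,"fingers": 1},
    {"slide": [0.19,-0.37,0.08],"spin": -0.045,"fingers": 1},
    {"slide": [0.25,-0.5,0.1],"spin": -0.06,"fingers": 1},
    {"slide": [0.31,-0.62,0.13],"spin": -0.075,"fingers": 1},
    {"slide": [0.37,-0.75,0.15],"spin": -0.09,"fingers": 1},
    {"slide": [0.44,-0.87,0.18],"spin": -0.105,"fingers": 1},
    {"slide": [0.5,-1,0.2],"spin": -0.12,"fingers": 1},
  ],
)

```text
clock: 5.45
tcp_pos: [0.3026, 0.471, 0.2516]
eef_rot: [3.141, -0.0, 2.536]
contact_force: [0.5, -1.1, 0.2]
grip_width: 0.0853
```

arm_command(
  plan=[
    {"slide": [0.06,-0.12,0],"spin": -0.015,"fingers": 1},
    {"slide": [0.12,-0.25,0],"spin": -0.03,"fingers": 1},
    {"slide": [0.19,-0.37,0],"spin": -0.045,"fingers": 1},
    {"slide": [0.25,-0.5,0],"spin": -0.06,"fingers": 1},
    {"slide": [0.31,-0.62,0],"spin": -0.075,"fingers": 1},
    {"slide": [0.37,-0.75,0],"spin": -0.09,"fingers": 1},
    {"slide": [0.44,-0.87,0],"spin": -0.105,"fingers": 1},
    {"slide": [0.5,-1,0],"spin": -0.12,"fingers": 1},
  ],
)

```text
clock: 6.25
tcp_pos: [0.3525, 0.371, 0.2513]
eef_rot: [3.141, -0.0, 2.348]
contact_force: [-0.8, 0.0, 0.7]
grip_width: 0.0856
```

arm_command(
  plan=[
    {"slide": [0.06,-0.12,0],"spin": -0.015,"fingers": 1},
    {"slide": [0.12,-0.25,0],"spin": -0.03,"fingers": 1},
    {"slide": [0.19,-0.37,0],"spin": -0.045,"fingers": 1},
    {"slide": [0.25,-0.5,0],"spin": -0.06,"fingers": 1},
    {"slide": [0.31,-0.62,0],"spin": -0.075,"fingers": 1},
    {"slide": [0.37,-0.75,0],"spin": -0.09,"fingers": 1},
    {"slide": [0.44,-0.87,0],"spin": -0.105,"fingers": 1},
    {"slide": [0.5,-1,0],"spin": -0.12,"fingers": 1},
  ],
)

```text
clock: 7.05
tcp_pos: [0.4025, 0.271, 0.2513]
eef_rot: [3.141, -0.0, 2.159]
contact_force: [-0.1, -0.2, -0.2]
grip_width: 0.085
```

arm_command(
  plan=[
    {"slide": [0.06,-0.12,0],"spin": -0.015,"fingers": 1},
    {"slide": [0.12,-0.25,0],"spin": -0.03,"fingers": 1},
    {"slide": [0.19,-0.37,0],"spin": -0.045,"fingers": 1},
    {"slide": [0.25,-0.5,0],"spin": -0.06,"fingers": 1},
    {"slide": [0.31,-0.62,0],"spin": -0.075,"fingers": 1},
    {"slide": [0.37,-0.75,0],"spin": -0.09,"fingers": 1},
    {"slide": [0.44,-0.87,0],"spin": -0.105,"fingers": 1},
    {"slide": [0.5,-1,0],"spin": -0.12,"fingers": 1},
  ],
)

```text
clock: 7.85
tcp_pos: [0.4525, 0.171, 0.2513]
eef_rot: [3.141, -0.0, 1.971]
contact_force: [-0.4, 0.1, 0.1]
grip_width: 0.0853
```

arm_command(
  plan=[
    {"slide": [0,-0.12,0],"spin": -0.015,"fingers": 1},
    {"slide": [0,-0.25,0],"spin": -0.03,"fingers": 1},
    {"slide": [0,-0.37,0],"spin": -0.045,"fingers": 1},
    {"slide": [0,-0.5,0],"spin": -0.06,"fingers": 1},
    {"slide": [0,-0.62,0],"spin": -0.075,"fingers": 1},
    {"slide": [0,-0.75,0],"spin": -0.09,"fingers": 1},
    {"slide": [0,-0.87,0],"spin": -0.105,"fingers": 1},
    {"slide": [0,-1,0],"spin": -0.12,"fingers": 1},
  ],
)

```text
clock: 8.65
tcp_pos: [0.4519, 0.0711, 0.2513]
eef_rot: [3.142, -0.0, 1.783]
contact_force: [0.9, -1.3, 0.6]
grip_width: 0.0853
```

arm_command(
  plan=[
    {"slide": [0.01,-0.12,0],"spin": 0,"fingers": 1},
    {"slide": [0.02,-0.25,0],"spin": -0.01,"fingers": 1},
    {"slide": [0.03,-0.37,0],"spin": -0.01,"fingers": 1},
    {"slide": [0.04,-0.5,0],"spin": -0.02,"fingers": 1},
    {"slide": [0.05,-0.62,0],"spin": -0.02,"fingers": 1},
    {"slide": [0.06,-0.75,0],"spin": -0.03,"fingers": 1},
    {"slide": [0.07,-0.87,0],"spin": -0.031,"fingers": 1},
    {"slide": [0.08,-1,0],"spin": -0.031,"fingers": 1},
  ],
)

```text
clock: 9.45
tcp_pos: [0.46, -0.0289, 0.2512]
eef_rot: [-3.142, -0.0, 1.736]
contact_force: [-0.1, -0.5, -0.8]
grip_width: 0.0856
```

arm_command(
  plan=[
    {"slide": [0,-0.12,0],"spin": 0,"fingers": 1},
    {"slide": [0,-0.25,0],"spin": 0,"fingers": 1},
    {"slide": [0,-0.37,0],"spin": 0,"fingers": 1},
    {"slide": [0,-0.5,0],"spin": 0,"fingers": 1},
    {"slide": [0,-0.62,0],"spin": 0,"fingers": 1},
    {"slide": [0,-0.75,0],"spin": 0,"fingers": 1},
    {"slide": [0,-0.81,0],"spin": 0,"fingers": 1},
    {"slide": [0,-0.81,0],"spin": 0,"fingers": 1},
  ],
)

```text
clock: 10.25
tcp_pos: [0.4598, -0.11, 0.2513]
eef_rot: [-3.142, 0.0, 1.734]
contact_force: [-0.0, -0.5, 0.5]
grip_width: 0.0857
```

arm_command(
  plan=[
    {"slide": [0,0.01,-0.15],"spin": 0,"fingers": 1},
    {"slide": [0,0.01,-0.3],"spin": 0,"fingers": 1},
    {"slide": [0,0.01,-0.45],"spin": 0,"fingers": 1},
    {"slide": [0,0.01,-0.6],"spin": 0,"fingers": 1},
    {"slide": [0,0.01,-0.7],"spin": 0,"fingers": 1},
    {"slide": [0,0.01,-0.75],"spin": 0,"fingers": 1},
    {"slide": [0,0.01,-0.75],"spin": 0,"fingers": 0.6},
    {"slide": [0,0.01,-0.75],"spin": 0,"fingers": 0.4},
  ],
)

```text
clock: 11.05
tcp_pos: [0.4602, -0.108, 0.1767]
eef_rot: [3.141, 0.0, 1.736]
contact_force: [0.5, -0.0, -0.6]
grip_width: 0.0594
```

arm_command(
  plan=[
    {"slide": [0,0,0],"spin": 0,"fingers": 0.3},
    {"slide": [0,0,0],"spin": 0,"fingers": 0.2},
    {"slide": [0,0,0],"spin": 0,"fingers": 0.1},
    {"slide": [0,0,0],"spin": 0,"fingers": 0},
    {"slide": [0,0,0],"spin": 0,"fingers": 0},
    {"slide": [0,0,0],"spin": 0,"fingers": 0},
    {"slide": [0,0,0],"spin": 0,"fingers": 0},
    {"slide": [0,0,0],"spin": 0,"fingers": 0},
  ],
)

```text
clock: 11.85
tcp_pos: [0.4607, -0.1081, 0.177]
eef_rot: [3.14, 0.0, 1.736]
contact_force: [1.0, 0.8, 6.4]
grip_width: 0.0329
```

```bash
python3 - <<'E'
from h import *
st=ctrl.get_state();print(st['contact_force'],st['grip_width'],st['tcp_pos'],st['joints'])
s=snap('scene');cv2.imwrite('pics/c.png',cv2.resize(s['image'][120:340,120:420],None,fx=2.5,fy=2.5))
E
```

```text
[0.9514523  0.82058792 6.37881455] 0.032888586361169696 [ 0.46065481 -0.10805697  0.17701737] [ 0.0058551   0.33799716  0.23359312  1.97262998 -0.10366366  0.84029803
  0.4606664 ]
```

View pics/c.png

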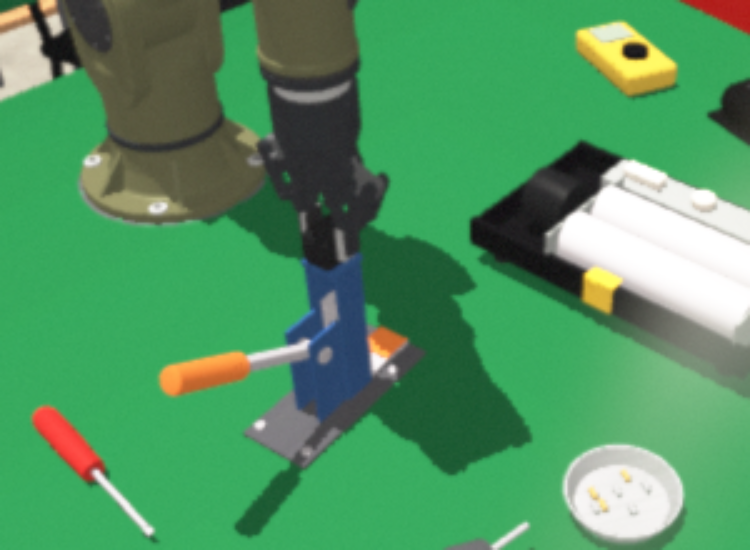

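arm_command(
  plan=[
    {"slide": [0,0,0.1],"spin": 0,"fingers": 0},
    {"slide": [0,0,0.2],"spin": 0,"fingers": 0},
    {"slide": [0.06,0.07,0.2],"spin": 0,"fingers": 0},
    {"slide": [0.16,0.17,0.2],"spin": -0.01,"fingers": 0},
    {"slide": [0.28,0.3,0.2],"spin": -0.015,"fingers": 0},
    {"slide": [0.4,0.43,0.2],"spin": -0.02,"fingers": 0},
    {"slide": [0.52,0.56,0.2],"spin": -0.025,"fingers": 0},
    {"slide": [0.64,0.69,0.2],"spin": -0.03,"fingers": 0},
  ],
)

```text
clock: 12.7
tcp_pos: [0.5243, -0.0376, 0.1957]
eef_rot: [-3.141, -0.001, 1.689]
contact_force: [-1.0, -0.1, -8.1]
grip_width: 0.0329
```

arm_command(
  plan=[
    {"slide": [0.12,0.13,0],"spin": -0.005,"fingers": 0},
    {"slide": [0.24,0.26,0],"spin": -0.01,"fingers": 0},
    {"slide": [0.36,0.39,0],"spin": -0.015,"fingers": 0},
    {"slide": [0.48,0.52,0],"spin": -0.02,"fingers": 0},
    {"slide": [0.58,0.64,0],"spin": -0.024,"fingers": 0},
    {"slide": [0.65,0.72,-0.05],"spin": -0.024,"fingers": 0},
    {"slide": [0.68,0.76,-0.11],"spin": -0.024,"fingers": 0},
    {"slide": [0.68,0.76,-0.16],"spin": -0.024,"fingers": 0},
  ],
)

```text
clock: 13.5
tcp_pos: [0.5916, 0.0377, 0.1791]
eef_rot: [-3.14, -0.0, 1.652]
contact_force: [0.4, -0.5, -9.3]
grip_width: 0.0329
```

```bash
python3 - <<'E'
from h import *
st=ctrl.get_state();print(st['contact_force'],st['grip_width'],st['tcp_pos'],st['eef_rot'])
s=snap('top');cv2.imwrite('pics/d.png',cv2.resize(s['image'][150:330,140:440],None,fx=2.5,fy=2.5,interpolation=cv2.INTER_CUBIC))
o=color(s,(5,150,120),(21,255,255),(252,200,300,290));print(len(o),o.min(0),o.max(0),ray(s,o.mean(0),.019),cv2.minAreaRect(ray(s,o,.019).astype(np.float32)))
o=color(s,(5,150,120),(21,255,255),(330,200,430,290));print('grip',axis(ray(s,o,.157)),ray(s,o.mean(0),.157))
pts(['lift_point','jack','saddle','handle_grip','jack_carriage'])
E
```

```text
[ 0.41913275 -0.49835546 -9.32860274] 0.03292009448926095 [0.59160221 0.03765072 0.17909742] [-3.14017722e+00 -2.06132006e-04  1.65173548e+00]Traceback (most recent call last):
  File "<stdin>", line 4, in <module>
    return umr_minimum(a, axis, None, out, keepdims, initial, where)
ValueError: zero-size array to reduction operation minimum which has no identity
```

View pics/d.png

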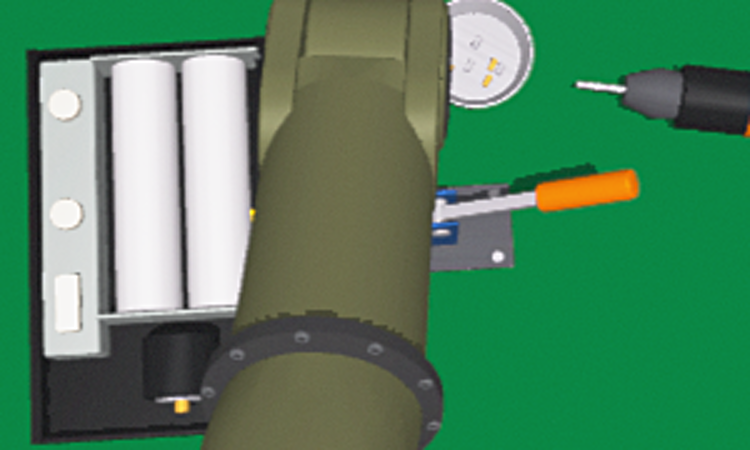

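```bash
python3 - <<'E'
from h import *
s=snap('top')
o=color(s,(5,150,120),(21,255,255),(340,200,430,250));print('grip',axis(ray(s,o,.155)),ray(s,o.mean(0),.155))
s=snap('scene');cv2.imwrite('pics/e.png',cv2.resize(s['image'][140:340,200:480],None,fx=2.8,fy=2.8,interpolation=cv2.INTER_CUBIC))
for i in range(2):pts(['lift_point','jack','saddle','handle_grip'])
E
```

```text
grip (np.float32(-79.84763), (np.float32(0.6024764), np.float32(-0.12944572))) [[ 0.60246782 -0.12943535]]
top lift_point 0.64 [0.5874 0.1642 0.0194]
top handle_grip 0.75 [ 0.6037 -0.1303  0.1564]
scene lift_point 0.71 [0.5791 0.1636 0.0225]
scene jack 0.78 [0.5909 0.0392 0.003 ]
scene saddle 0.63 [0.588  0.095  0.0206]
scene handle_grip 0.68 [ 0.6017 -0.1308  0.1548]
top lift_point 0.86 [0.5879 0.1637 0.0231]
top handle_grip 0.58 [ 0.607  -0.1257  0.1581]
scene lift_point 0.76 [0.5798 0.1634 0.0238]
scene jack 0.76 [0.59   0.0414 0.0029]
scene saddle 0.7 [ 0.3884 -0.3515 -0.0032]
scene handle_grip 0.89 [ 0.6021 -0.1308  0.1544]
```

View pics/e.png

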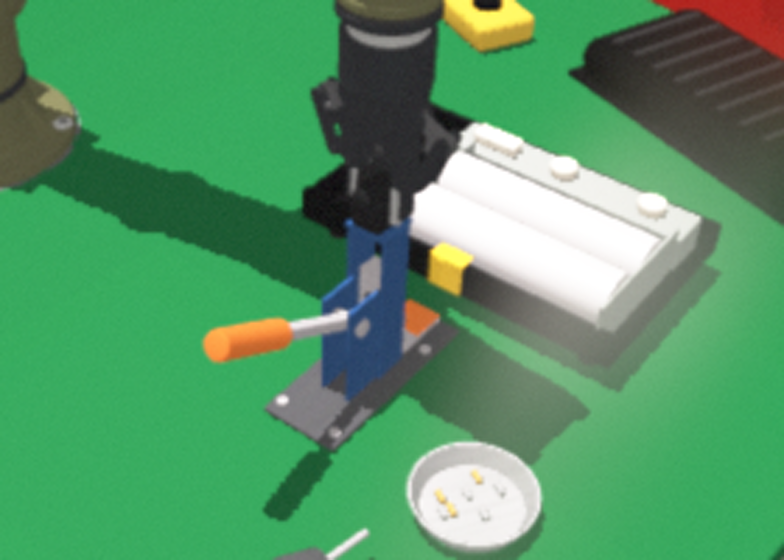

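arm_command(
  plan=[
    {"slide": [0,0.06,0],"spin": 0,"fingers": 0},
    {"slide": [-0.01,0.16,0],"spin": 0,"fingers": 0},
    {"slide": [-0.01,0.27,0],"spin": 0,"fingers": 0},
    {"slide": [-0.02,0.38,0],"spin": 0,"fingers": 0},
    {"slide": [-0.03,0.49,0],"spin": 0,"fingers": 0},
    {"slide": [-0.035,0.59,0],"spin": 0,"fingers": 0},
    {"slide": [-0.035,0.645,0],"spin": 0,"fingers": 0},
    {"slide": [-0.035,0.645,0],"spin": 0,"fingers": 0},
  ],
)

```text
clock: 15.45
tcp_pos: [0.5883, 0.1031, 0.1802]
eef_rot: [3.142, -0.001, 1.653]
contact_force: [-0.2, -0.3, -8.5]
grip_width: 0.0333
```

```bash
python3 - <<'E'
from h import *
st=ctrl.get_state();print(st['contact_force'],st['grip_width'],st['tcp_pos'],st['eef_rot'])
s=snap('top','f_top')
o=color(s,(5,150,120),(21,255,255),(300,190,430,260));print('grip',axis(ray(s,o,.155)),ray(s,o.mean(0),.155))
for i in range(3):pts(['lift_point','jack','saddle','handle_grip','front_foot_b','jack_grip'])
s=snap('scene');cv2.imwrite('pics/f.png',cv2.resize(s['image'][140:340,200:480],None,fx=2.8,fy=2.8,interpolation=cv2.INTER_CUBIC))
E
```

```text
[-0.24691009 -0.31678678 -8.48952371] 0.03331600458081443 [0.58833717 0.10307966 0.18022177] [ 3.14157897e+00 -7.21161509e-04  1.65257943e+00]
grip (np.float32(-80.093285), (np.float32(0.60100806), np.float32(-0.06342754))) [[ 0.60099952 -0.06341775]]
top jack 0.84 [0.5842 0.1025 0.0033]
top handle_grip 0.62 [ 0.6024 -0.0624  0.1552]
top jack_grip 0.67 [0.5902 0.0979 0.1915]
scene lift_point 0.67 [0.5799 0.1647 0.0259]
scene jack 0.85 [0.5828 0.1061 0.0006]
scene saddle 0.41 [0.5913 0.1008 0.1909]
scene handle_grip 0.59 [ 0.5962 -0.0648  0.1557]
scene front_foot_b 0.73 [ 7.307e-01  1.814e-01 -3.000e-04]
scene jack_grip 0.68 [0.5896 0.1005 0.1893]
top jack 0.97 [5.861e-01 9.810e-02 2.000e-04]
top handle_grip 0.97 [ 0.5989 -0.0629  0.1539]
top jack_grip 0.83 [0.5904 0.0981 0.1926]
scene lift_point 0.73 [0.5802 0.1634 0.0257]
scene jack 0.87 [ 0.588   0.1011 -0.0008]
scene saddle 0.46 [ 0.5744  0.2572 -0.0045]
scene handle_grip 0.83 [ 0.5965 -0.0658  0.1524]
scene front_foot_b 0.62 [ 0.4335  0.1577 -0.0015]
scene jack_grip 0.6 [0.5871 0.1    0.1887]
top lift_point 0.42 [ 0.5971 -0.0681  0.1535]
top jack 0.61 [0.5874 0.0997 0.0012]
top saddle 0.29 [0.5849 0.1013 0.0041]
top handle_grip 0.67 [ 0.765  -0.0327 -0.0016]
top jack_grip 0.61 [0.5873 0.0987 0.1908]
scene lift_point 0.68 [0.5801 0.1653 0.0241]
scene jack 0.78 [0.5866 0.1049 0.0008]
scene handle_grip 0.7 [ 0.5986 -0.0671  0.1592]
scene front_foot_b 0.94 [0.7348 0.1849 0.0026]
scene jack_grip 0.7 [0.5872 0.0995 0.1884]
```

View pics/f.png

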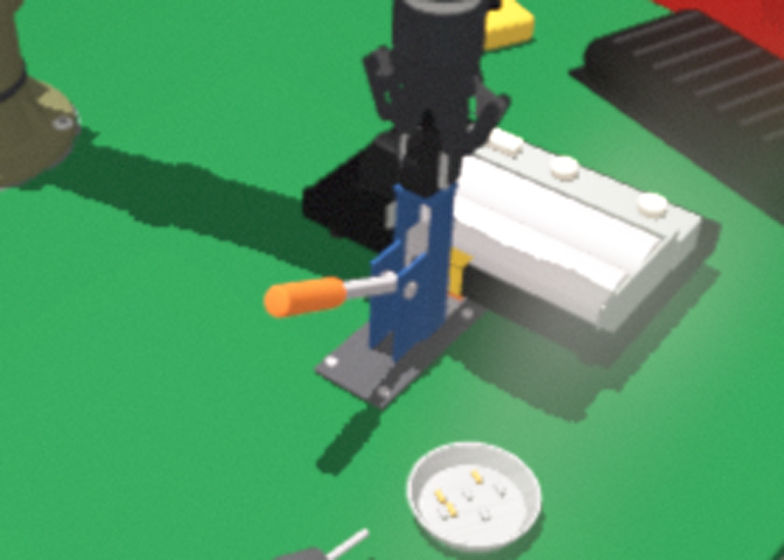

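arm_command(
  plan=[
    {"slide": [0.015,0.01,-0.01],"spin": 0,"fingers": 0},
    {"slide": [0.015,0.01,-0.02],"spin": 0,"fingers": 0},
    {"slide": [0.015,0.01,-0.03],"spin": 0,"fingers": 0},
    {"slide": [0.015,0.01,-0.035],"spin": 0,"fingers": 0},
    {"slide": [0.015,0.01,-0.035],"spin": 0,"fingers": 0},
    {"slide": [0.015,0.01,-0.035],"spin": 0,"fingers": 0},
    {"slide": [0.015,0.01,-0.035],"spin": 0,"fingers": 0},
    {"slide": [0.015,0.01,-0.035],"spin": 0,"fingers": 0},
  ],
)

```text
clock: 18.45
tcp_pos: [0.5901, 0.1029, 0.1772]
eef_rot: [3.141, -0.001, 1.651]
contact_force: [-1.2, 2.8, -2.2]
grip_width: 0.033
```

arm_command(
  plan=[
    {"slide": [0,0,-0.006],"spin": 0,"fingers": 0},
    {"slide": [0,0,-0.006],"spin": 0,"fingers": 0.5},
    {"slide": [0,0,-0.006],"spin": 0,"fingers": 0.8},
    {"slide": [0,0,-0.006],"spin": 0,"fingers": 1},
    {"slide": [0,0,-0.006],"spin": 0,"fingers": 1},
    {"slide": [0,0,0.15],"spin": 0,"fingers": 1},
    {"slide": [0,0,0.35],"spin": 0,"fingers": 1},
    {"slide": [0,0,0.55],"spin": 0,"fingers": 1},
  ],
)

```text
clock: 19.25
tcp_pos: [0.5898, 0.1022, 0.2322]
eef_rot: [-3.141, 0.0, 1.651]
contact_force: [-0.2, 0.9, 0.9]
grip_width: 0.0853
```

arm_command(
  plan=[
    {"slide": [0,-0.1,0.1],"spin": 0,"fingers": 1},
    {"slide": [0.01,-0.25,0.1],"spin": 0,"fingers": 1},
    {"slide": [0.02,-0.4,0.1],"spin": 0,"fingers": 1},
    {"slide": [0.03,-0.55,0.1],"spin": 0,"fingers": 1},
    {"slide": [0.04,-0.7,0.1],"spin": 0,"fingers": 1},
    {"slide": [0.05,-0.85,0.1],"spin": 0,"fingers": 1},
    {"slide": [0.06,-1,0.1],"spin": 0,"fingers": 1},
    {"slide": [0.06,-1,0.1],"spin": 0,"fingers": 1},
  ],
)

```text
clock: 20.05
tcp_pos: [0.5959, -0.001, 0.2417]
eef_rot: [-3.141, 0.002, 1.647]
contact_force: [0.2, -0.5, -0.0]
grip_width: 0.0855
```

```bash
python3 - <<'E'
from h import *
st=ctrl.get_state();print(st['contact_force'],st['grip_width'],st['tcp_pos'],st['eef_rot'],st['clock'])
s=snap('top','g_top')
for i in range(3):pts(['lift_point','jack','saddle','handle_grip','front_foot_b','jack_grip'])
s=snap('scene');a=cv2.resize(s['image'][140:340,200:480],(560,400));b=cv2.resize(ctrl.snapshot('top')['image'][150:300,140:430],(560,290))
cv2.imwrite('pics/g.png',np.vstack([a,b])[:600+90][:690]) if 0 else cv2.imwrite('pics/g.png',cv2.resize(np.vstack([a,b]),(487,600)))
E
```

```text
[ 0.23415038 -0.46273526 -0.02290979] 0.08549514730598529 [ 0.59589631 -0.0010186   0.2417258 ] [-3.14138195e+00  1.56671099e-03  1.64676321e+00] 20.05
top lift_point 0.76 [0.5861 0.1653 0.0197]
top jack 0.76 [ 0.5883  0.101  -0.0007]
top handle_grip 0.58 [ 0.6031 -0.0627  0.1555]
top front_foot_b 0.93 [7.350e-01 1.832e-01 5.000e-04]
top jack_grip 0.87 [0.5927 0.1015 0.1901]
scene lift_point 0.92 [0.5801 0.1654 0.026 ]
scene jack 0.96 [ 0.5875  0.1058 -0.0021]
scene handle_grip 0.66 [ 0.598  -0.0652  0.1537]
scene front_foot_b 0.86 [0.7277 0.1791 0.0011]
scene jack_grip 0.91 [0.5921 0.1044 0.1877]
top lift_point 0.81 [0.5856 0.1666 0.0196]
top jack 0.77 [ 0.5872  0.1045 -0.0028]
top handle_grip 0.7 [ 0.6046 -0.0627  0.1531]
top front_foot_b 0.95 [0.7312 0.181  0.    ]
top jack_grip 0.8 [0.5937 0.1003 0.1895]
scene lift_point 0.58 [0.5801 0.1628 0.0253]
scene jack 0.83 [ 0.5898  0.1028 -0.0031]
scene handle_grip 0.72 [ 0.3859 -0.3536  0.0009]
scene front_foot_b 0.77 [ 0.436   0.1613 -0.0028]
scene jack_grip 0.69 [ 0.5724  0.258  -0.0011]
top lift_point 0.67 [0.5841 0.1672 0.0189]
top jack 0.84 [ 0.5879  0.1041 -0.003 ]
top front_foot_b 0.9 [0.4336 0.1613 0.0031]
top jack_grip 0.9 [0.5896 0.0977 0.1861]
scene jack 0.77 [ 0.5897  0.1051 -0.0017]
scene handle_grip 0.7 [ 0.5987 -0.0616  0.1503]
scene front_foot_b 0.97 [ 0.7313  0.1829 -0.001 ]
scene jack_grip 0.57 [0.5884 0.1036 0.187 ]
```

View pics/g.png

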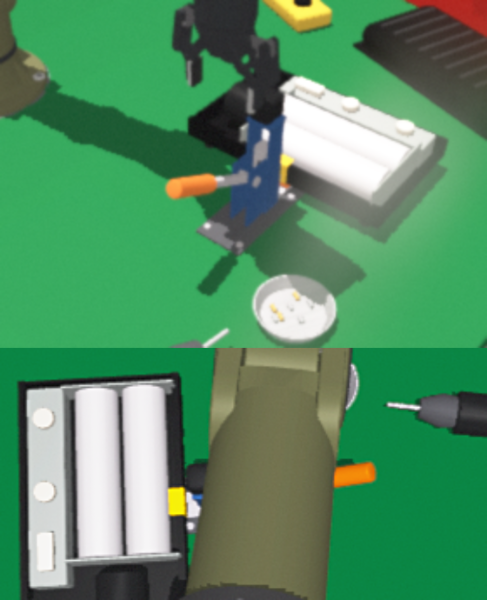

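arm_command(
  plan=[
    {"slide": [0.01,-0.12,-0.05],"spin": 0,"fingers": 1},
    {"slide": [0.02,-0.25,-0.1],"spin": 0,"fingers": 1},
    {"slide": [0.03,-0.4,-0.15],"spin": 0,"fingers": 1},
    {"slide": [0.05,-0.52,-0.25],"spin": 0,"fingers": 1},
    {"slide": [0.055,-0.61,-0.4],"spin": 0,"fingers": 1},
    {"slide": [0.055,-0.61,-0.55],"spin": 0,"fingers": 1},
    {"slide": [0.055,-0.61,-0.7],"spin": 0,"fingers": 1},
    {"slide": [0.055,-0.61,-0.85],"spin": 0,"fingers": 1},
  ],
)

```text
clock: 23.1
tcp_pos: [0.6011, -0.06, 0.1554]
eef_rot: [-3.141, 0.0, 1.649]
contact_force: [1.5, -0.7, 0.6]
grip_width: 0.0855
```

arm_command(
  plan=[
    {"slide": [0,0,-0.12],"spin": 0,"fingers": 1},
    {"slide": [0,0,-0.24],"spin": 0,"fingers": 0.7},
    {"slide": [0,0,-0.24],"spin": 0,"fingers": 0.5},
    {"slide": [0,0,-0.24],"spin": 0,"fingers": 0.4},
    {"slide": [0,0,-0.24],"spin": 0,"fingers": 0.35},
    {"slide": [0,0,-0.24],"spin": 0,"fingers": 0.3},
    {"slide": [0,0,-0.24],"spin": 0,"fingers": 0.2},
    {"slide": [0,0,-0.24],"spin": 0,"fingers": 0},
  ],
)

```text
clock: 23.9
tcp_pos: [0.6023, -0.0588, 0.1336]
eef_rot: [3.139, 0.001, 1.651]
contact_force: [1.8, -0.9, 2.3]
grip_width: 0.0232
```

arm_command(
  plan=[
    {"slide": [0,0,0],"spin": 0,"fingers": 0},
    {"slide": [0,0,0],"spin": 0,"fingers": 0},
    {"slide": [0,0,0],"spin": 0,"fingers": 0},
    {"slide": [0,0,0],"spin": 0,"fingers": 0},
    {"slide": [0,0,0],"spin": 0,"fingers": 0},
    {"slide": [0,0,0],"spin": 0,"fingers": 0},
    {"slide": [0,0,0],"spin": 0,"fingers": 0},
    {"slide": [0,0,0],"spin": 0,"fingers": 0},
  ],
)

```text
clock: 24.7
tcp_pos: [0.602, -0.059, 0.1331]
eef_rot: [3.14, 0.001, 1.65]
contact_force: [4.8, -3.2, 4.5]
grip_width: 0.0231
```

```bash
python3 - <<'E'
from h import *
st=ctrl.get_state();print(st['contact_force'],st['moment'],st['grip_width'],st['tcp_pos'],st['eef_rot'],st['clock'])
for i in range(2):pts(['lift_point','jack','handle_grip','jack_grip'])
s=snap('scene');a=cv2.resize(s['image'][140:340,200:480],(560,400))
cv2.imwrite('pics/i.png',a)
# arc table relative to handle angle 0
import numpy as np
for q in np.linspace(0,.72,10):
    e=.5-q; b=140*(np.cos(e)-np.cos(.5)); print(round(q,2),'back mm %.1f dx %.1f dy %.1f dz %.1f'%(b,b*.0785,-b*.997,140*(np.sin(e)-np.sin(.5))))
E
```

```text
[ 4.76280353 -3.16946759  4.54452053] [-0.51326273 -1.04050469 -0.20775364] 0.02307448424925956 [ 0.60197409 -0.05904303  0.13308527] [3.14030005e+00 6.71043302e-04 1.65022384e+00] 24.7
top lift_point 0.91 [0.5851 0.1661 0.0221]
top jack 0.66 [0.5879 0.1042 0.001 ]
top handle_grip 0.2 [ 0.5838  0.102  -0.002 ]
top jack_grip 0.76 [0.5917 0.1009 0.1917]
scene lift_point 0.63 [0.5802 0.1642 0.0252]
scene jack 0.78 [ 0.5865  0.1051 -0.0025]
scene handle_grip 0.66 [ 0.5985 -0.0633  0.1525]
scene jack_grip 0.86 [0.5873 0.1055 0.1845]
top lift_point 0.86 [0.5845 0.1646 0.0203]
top jack 0.73 [ 0.5852  0.1018 -0.001 ]
top handle_grip 0.55 [ 0.7141 -0.2997 -0.0017]
top jack_grip 0.6 [0.5912 0.0977 0.1894]
scene lift_point 0.79 [0.5763 0.1652 0.0216]
scene jack 0.69 [ 0.5916  0.1056 -0.0021]
scene jack_grip 0.98 [0.5903 0.1048 0.1861]
0.0 back mm 0.0 dx 0.0 dy -0.0 dz 0.0
0.08 back mm 5.0 dx 0.4 dy -5.0 dz -10.0
0.16 back mm 9.1 dx 0.7 dy -9.1 dz -20.4
0.24 back mm 12.4 dx 1.0 dy -12.4 dz -31.1
0.32 back mm 14.9 dx 1.2 dy -14.8 dz -42.1
0.4 back mm 16.4 dx 1.3 dy -16.4 dz -53.1
0.48 back mm 17.1 dx 1.3 dy -17.1 dz -64.3
0.56 back mm 16.9 dx 1.3 dy -16.8 dz -75.5
0.64 back mm 15.8 dx 1.2 dy -15.7 dz -86.7
0.72 back mm 13.8 dx 1.1 dy -13.7 dz -97.7
```

View pics/i.png

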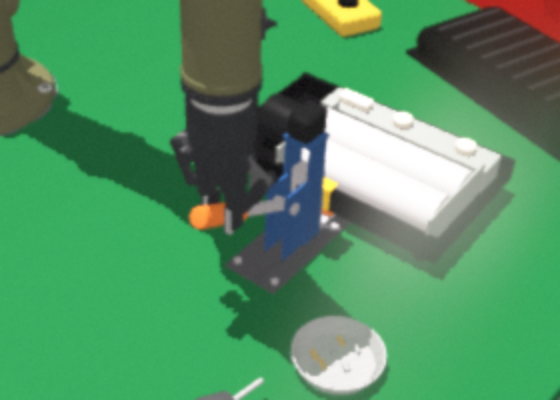

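arm_command(
  plan=[
    {"slide": [0.004,-0.05,-0.1],"spin": 0,"fingers": 0},
    {"slide": [0.007,-0.091,-0.204],"spin": 0,"fingers": 0},
    {"slide": [0.01,-0.131,-0.338],"spin": 0,"fingers": 0},
    {"slide": [0.012,-0.158,-0.476],"spin": 0,"fingers": 0},
    {"slide": [0.013,-0.17,-0.615],"spin": 0,"fingers": 0},
    {"slide": [0.013,-0.169,-0.755],"spin": 0,"fingers": 0},
    {"slide": [0.012,-0.158,-0.867],"spin": 0,"fingers": 0},
    {"slide": [0.011,-0.143,-0.95],"spin": 0,"fingers": 0},
  ],
)

```text
clock: 26.55
tcp_pos: [0.6032, -0.0742, 0.0379]
eef_rot: [3.14, 0.001, 1.649]
contact_force: [3.1, -4.3, 9.5]
grip_width: 0.0234
```

```bash
python3 - <<'E'
from h import *
st=ctrl.get_state();print(st['contact_force'],st['moment'],st['grip_width'],st['tcp_pos'],st['eef_rot'],st['clock'])
pts(['lift_point','jack','saddle','handle_grip','jack_grip','front_foot_b'])
E
```

```text
[ 3.06314552 -4.28237121  9.54604744] [-0.53437965 -0.68027872 -0.10059491] 0.02338283524988223 [ 0.60320985 -0.07419679  0.03791524] [3.14003644e+00 1.38699911e-03 1.64936780e+00] 26.55
top lift_point 0.88 [0.5859 0.1651 0.025 ]
top jack 0.6 [ 5.860e-01  1.018e-01 -3.000e-04]
top saddle 0.25 [0.4373 0.1611 0.0047]
top jack_grip 0.87 [0.592  0.1015 0.1883]
top front_foot_b 0.82 [0.7327 0.1832 0.0052]
scene lift_point 0.82 [0.5828 0.1662 0.0338]
scene jack 0.87 [ 5.883e-01  1.064e-01 -2.000e-04]
scene saddle 0.34 [0.589  0.1065 0.1845]
scene handle_grip 0.51 [ 0.598  -0.0766  0.0597]
scene jack_grip 0.96 [0.5907 0.1071 0.1867]
scene front_foot_b 0.75 [0.7318 0.182  0.0063]
```

arm_command(
  plan=[
    {"slide": [0.001,-0.015,0.083],"spin": 0,"fingers": 0},
    {"slide": [0.002,-0.026,0.195],"spin": 0,"fingers": 0},
    {"slide": [0.002,-0.027,0.335],"spin": 0,"fingers": 0},
    {"slide": [0.001,-0.015,0.474],"spin": 0,"fingers": 0},
    {"slide": [-0.001,0.012,0.612],"spin": 0,"fingers": 0},
    {"slide": [-0.004,0.052,0.746],"spin": 0,"fingers": 0},
    {"slide": [-0.008,0.1,0.865],"spin": 0,"fingers": 0},
    {"slide": [-0.011,0.146,0.955],"spin": 0,"fingers": 0},
  ],
)

```text
clock: 28.05
tcp_pos: [0.6004, -0.0561, 0.1338]
eef_rot: [-3.14, -0.002, 1.652]
contact_force: [1.3, 2.8, -10.1]
grip_width: 0.0235
```

arm_command(
  plan=[
    {"slide": [0,0,0],"spin": 0,"fingers": 0},
    {"slide": [0,0,0.005],"spin": 0,"fingers": 0},
    {"slide": [0,0,0.01],"spin": 0,"fingers": 0},
    {"slide": [0,0,0.01],"spin": 0,"fingers": 0},
    {"slide": [0,0,0.005],"spin": 0,"fingers": 0},
    {"slide": [0,0,0],"spin": 0,"fingers": 0},
    {"slide": [0,0,-0.005],"spin": 0,"fingers": 0},
    {"slide": [0,-0.003,-0.005],"spin": 0,"fingers": 0},
  ],
)

```text
clock: 28.85
tcp_pos: [0.6004, -0.0576, 0.1317]
eef_rot: [-3.139, -0.002, 1.651]
contact_force: [0.8, 6.8, -8.4]
grip_width: 0.0236
```

```bash
python3 - <<'E'
from h import *
st=ctrl.get_state();print(st['contact_force'],st['moment'],st['grip_width'],st['tcp_pos'],st['eef_rot'],st['clock'])
pts(['lift_point','jack','handle_grip','jack_grip','front_foot_b'])
E
```

```text
[ 0.79318979  6.75810908 -8.44093392] [ 1.25513946 -0.4906181  -0.08802784] 0.023608941073628584 [ 0.6004215  -0.05758193  0.13172007] [-3.13904388e+00 -1.52964994e-03  1.65123154e+00] 28.85
top lift_point 0.97 [0.5868 0.1632 0.0217]
top jack 0.75 [0.4352 0.1607 0.0027]
top handle_grip 0.66 [0.591  0.0995 0.188 ]
top jack_grip 0.76 [0.5902 0.1005 0.1904]
top front_foot_b 0.91 [0.4328 0.1583 0.0025]
scene lift_point 0.68 [0.5793 0.1646 0.0266]
scene jack 0.7 [ 0.5867  0.1028 -0.0033]
scene handle_grip 0.72 [ 0.5953 -0.0617  0.1521]
scene jack_grip 0.68 [0.5895 0.1069 0.1866]
scene front_foot_b 0.76 [4.358e-01 1.605e-01 2.000e-04]
```

arm_command(
  plan=[
    {"slide": [0.004,-0.05,-0.1],"spin": 0,"fingers": 0},
    {"slide": [0.007,-0.091,-0.204],"spin": 0,"fingers": 0},
    {"slide": [0.01,-0.131,-0.338],"spin": 0,"fingers": 0},
    {"slide": [0.012,-0.158,-0.476],"spin": 0,"fingers": 0},
    {"slide": [0.013,-0.17,-0.615],"spin": 0,"fingers": 0},
    {"slide": [0.013,-0.169,-0.755],"spin": 0,"fingers": 0},
    {"slide": [0.012,-0.158,-0.867],"spin": 0,"fingers": 0},
    {"slide": [0.011,-0.143,-0.95],"spin": 0,"fingers": 0},
  ],
)

```text
clock: 30.25
tcp_pos: [0.6022, -0.0761, 0.0386]
eef_rot: [3.141, 0.003, 1.648]
contact_force: [-1.4, -0.6, 8.8]
grip_width: 0.0229
```

```bash
python3 - <<'E'
from h import *
st=ctrl.get_state();print(st['contact_force'],st['moment'],st['grip_width'],st['tcp_pos'],st['eef_rot'],st['clock'])
pts(['lift_point','jack','handle_grip','jack_grip','front_foot_b'])
s=snap('scene');cv2.imwrite('pics/j.png',cv2.resize(s['image'][140:340,200:480],(784,560),interpolation=cv2.INTER_CUBIC))
E
```

```text
[-1.41226854 -0.63671347  8.82966585] [ 0.31914761  0.31630761 -0.28235154] 0.022864117542233848 [ 0.60221101 -0.07605605  0.03862792] [3.14145693e+00 2.81292985e-03 1.64794474e+00] 30.25
top lift_point 0.86 [0.584  0.1646 0.0362]
top jack 0.73 [0.5871 0.1627 0.0329]
top jack_grip 0.66 [0.5908 0.1012 0.1904]
top front_foot_b 0.82 [0.4331 0.1597 0.0139]
scene jack 0.81 [ 0.5893  0.1034 -0.0039]
scene handle_grip 0.55 [ 0.5966 -0.0809  0.0618]
scene jack_grip 0.96 [0.5893 0.1039 0.1855]
scene front_foot_b 0.96 [0.7308 0.1805 0.0138]
```

View pics/j.png

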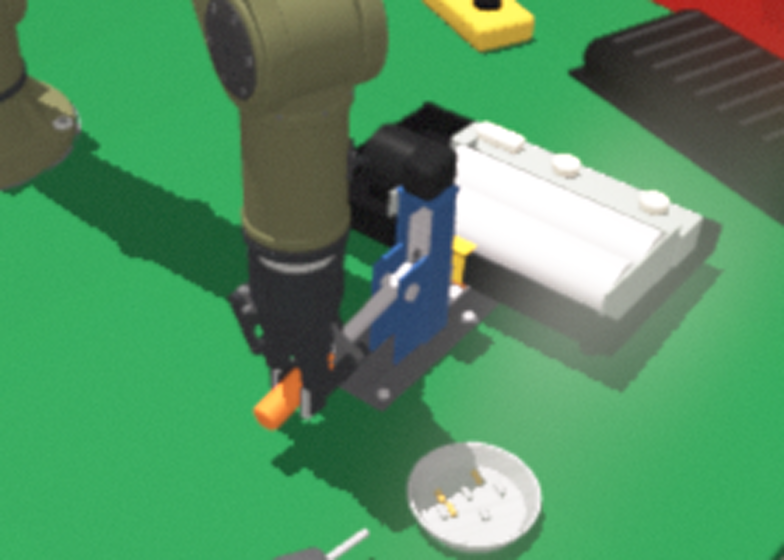

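arm_command(
  plan=[
    {"slide": [0.001,-0.015,0.083],"spin": 0,"fingers": 0},
    {"slide": [0.002,-0.026,0.195],"spin": 0,"fingers": 0},
    {"slide": [0.002,-0.027,0.335],"spin": 0,"fingers": 0},
    {"slide": [0.001,-0.015,0.474],"spin": 0,"fingers": 0},
    {"slide": [-0.001,0.012,0.612],"spin": 0,"fingers": 0},
    {"slide": [-0.004,0.052,0.746],"spin": 0,"fingers": 0},
    {"slide": [-0.008,0.1,0.865],"spin": 0,"fingers": 0},
    {"slide": [-0.011,0.146,0.955],"spin": 0,"fingers": 0},
  ],
)

```text
clock: 31.7
tcp_pos: [0.6013, -0.0567, 0.1341]
eef_rot: [3.142, -0.001, 1.652]
contact_force: [0.5, 0.7, -8.5]
grip_width: 0.023
```

arm_command(
  plan=[
    {"slide": [0,0,0],"spin": 0,"fingers": 0},
    {"slide": [0,0,0.005],"spin": 0,"fingers": 0},
    {"slide": [0,0,0.01],"spin": 0,"fingers": 0},
    {"slide": [0,0,0.01],"spin": 0,"fingers": 0},
    {"slide": [0,0,0.005],"spin": 0,"fingers": 0},
    {"slide": [0,0,0],"spin": 0,"fingers": 0},
    {"slide": [0,0,-0.005],"spin": 0,"fingers": 0},
    {"slide": [0,-0.003,-0.005],"spin": 0,"fingers": 0},
  ],
)

```text
clock: 32.5
tcp_pos: [0.6013, -0.0579, 0.1325]
eef_rot: [-3.141, -0.001, 1.651]
contact_force: [0.6, 6.5, -7.8]
grip_width: 0.0231
```

```bash
python3 - <<'E'
from h import *
st=ctrl.get_state();print(st['contact_force'],st['moment'],st['grip_width'],st['tcp_pos'],st['eef_rot'],st['clock'])
pts(['lift_point','jack','handle_grip','front_foot_b'])
E
```

```text
[ 0.61678339  6.4867978  -7.84264756] [ 1.07466022 -0.54005039 -0.15414777] 0.02313431695970187 [ 0.6013089  -0.05790094  0.13247341] [-3.14118332e+00 -8.49676178e-04  1.65108103e+00] 32.5
top lift_point 0.64 [0.5876 0.1635 0.03  ]
top front_foot_b 0.81 [0.4342 0.1592 0.0149]
scene lift_point 0.86 [0.5793 0.1654 0.0335]
scene jack 0.68 [ 0.5911  0.1004 -0.0019]
scene handle_grip 0.75 [ 0.596  -0.0616  0.1556]
scene front_foot_b 0.95 [0.4358 0.1575 0.0133]
```

Third stroke, then find the lower stop gently.

arm_command(
  plan=[
    {"slide": [0.004,-0.05,-0.1],"spin": 0,"fingers": 0},
    {"slide": [0.007,-0.091,-0.204],"spin": 0,"fingers": 0},
    {"slide": [0.01,-0.131,-0.338],"spin": 0,"fingers": 0},
    {"slide": [0.012,-0.158,-0.476],"spin": 0,"fingers": 0},
    {"slide": [0.013,-0.17,-0.615],"spin": 0,"fingers": 0},
    {"slide": [0.013,-0.169,-0.755],"spin": 0,"fingers": 0},
    {"slide": [0.012,-0.158,-0.867],"spin": 0,"fingers": 0},
    {"slide": [0.011,-0.143,-0.95],"spin": 0,"fingers": 0},
  ],
)

```text
clock: 33.8
tcp_pos: [0.6033, -0.0761, 0.0386]
eef_rot: [3.139, 0.003, 1.648]
contact_force: [-0.0, -3.2, 9.9]
grip_width: 0.0232
```

arm_command(
  plan=[
    {"slide": [0,0.002,-0.005],"spin": 0,"fingers": 0},
    {"slide": [0,0.003,-0.01],"spin": 0,"fingers": 0},
    {"slide": [0,0.004,-0.015],"spin": 0,"fingers": 0},
    {"slide": [0,0.005,-0.02],"spin": 0,"fingers": 0},
    {"slide": [0,0.005,-0.02],"spin": 0,"fingers": 0},
    {"slide": [0,0.005,-0.02],"spin": 0,"fingers": 0},
    {"slide": [0,0.005,-0.02],"spin": 0,"fingers": 0},
    {"slide": [0,0.005,-0.02],"spin": 0,"fingers": 0},
  ],
)

```text
clock: 34.6
tcp_pos: [0.6033, -0.0757, 0.0372]
eef_rot: [3.139, 0.003, 1.647]
contact_force: [-0.7, -1.6, 9.3]
grip_width: 0.023
```

```bash
python3 - <<'E'
from h import *
st=ctrl.get_state();print(st['contact_force'],st['moment'],st['grip_width'],st['tcp_pos'],st['eef_rot'],st['clock'])
for i in range(3):pts(['lift_point','jack','handle_grip','front_foot_b'])
E
```

```text
[-0.73412537 -1.5797056   9.33187147] [ 0.18854091  0.29452289 -0.37285106] 0.023021789731818103 [ 0.6033301  -0.07565204  0.03720497] [3.13906111e+00 3.04640893e-03 1.64740989e+00] 34.6
top lift_point 0.94 [0.5852 0.1635 0.0451]
top jack 0.81 [5.878e-01 1.009e-01 5.000e-04]
top front_foot_b 0.73 [0.7329 0.1792 0.0246]
scene lift_point 0.87 [0.5815 0.164  0.0489]
scene jack 0.84 [0.5859 0.1039 0.0011]
scene handle_grip 0.58 [ 0.598  -0.0816  0.0624]
scene front_foot_b 0.72 [0.7318 0.175  0.0235]
top lift_point 0.57 [0.5847 0.1652 0.0417]
top jack 0.96 [ 5.855e-01  1.009e-01 -1.000e-04]
top front_foot_b 0.7 [0.4349 0.1546 0.0243]
scene lift_point 0.92 [0.5782 0.1615 0.0465]
scene jack 0.72 [ 0.5871  0.1028 -0.0012]
scene handle_grip 0.64 [0.58   0.1628 0.0503]
scene front_foot_b 0.95 [0.7308 0.1792 0.0249]
top lift_point 0.57 [0.5873 0.1655 0.0439]
top jack 0.59 [0.5885 0.1027 0.001 ]
top front_foot_b 0.95 [0.4354 0.1536 0.0246]
scene lift_point 0.75 [0.5812 0.1626 0.0464]
scene jack 0.63 [ 0.5846  0.1024 -0.004 ]
scene handle_grip 0.68 [ 0.5954 -0.0801  0.0665]
scene front_foot_b 0.73 [ 0.7138 -0.2939 -0.0043]
```

arm_command(
  plan=[
    {"slide": [0,0.001,-0.004],"spin": 0,"fingers": 0},
    {"slide": [0,0.002,-0.008],"spin": 0,"fingers": 0},
    {"slide": [0,0.003,-0.012],"spin": 0,"fingers": 0},
    {"slide": [0,0.003,-0.015],"spin": 0,"fingers": 0},
    {"slide": [0,0.003,-0.015],"spin": 0,"fingers": 0},
    {"slide": [0,0.003,-0.015],"spin": 0,"fingers": 0},
    {"slide": [0,0.003,-0.015],"spin": 0,"fingers": 0},
    {"slide": [0,0.003,-0.015],"spin": 0,"fingers": 0},
  ],
)

```text
clock: 36.9
tcp_pos: [0.6033, -0.0752, 0.0356]
eef_rot: [3.139, 0.003, 1.649]
contact_force: [-1.5, -1.2, 8.5]
grip_width: 0.0229
```

arm_command(
  plan=[
    {"slide": [0,0.001,-0.004],"spin": 0,"fingers": 0},
    {"slide": [0,0.002,-0.008],"spin": 0,"fingers": 0},
    {"slide": [0,0.003,-0.012],"spin": 0,"fingers": 0},
    {"slide": [0,0.003,-0.015],"spin": 0,"fingers": 0},
    {"slide": [0,0.003,-0.015],"spin": 0,"fingers": 0},
    {"slide": [0,0.003,-0.015],"spin": 0,"fingers": 0},
    {"slide": [0,0.003,-0.015],"spin": 0,"fingers": 0},
    {"slide": [0,0.003,-0.015],"spin": 0,"fingers": 0},
  ],
)

```text
clock: 37.7
tcp_pos: [0.6033, -0.075, 0.0342]
eef_rot: [3.139, 0.003, 1.649]
contact_force: [-2.2, -1.3, 9.6]
grip_width: 0.0233
```

arm_command(
  plan=[
    {"slide": [0,0.001,-0.003],"spin": 0,"fingers": 0},
    {"slide": [0,0.001,-0.006],"spin": 0,"fingers": 0},
    {"slide": [0,0.002,-0.009],"spin": 0,"fingers": 0},
    {"slide": [0,0.002,-0.012],"spin": 0,"fingers": 0},
    {"slide": [0,0.002,-0.012],"spin": 0,"fingers": 0},
    {"slide": [0,0.002,-0.012],"spin": 0,"fingers": 0},
    {"slide": [0,0.002,-0.012],"spin": 0,"fingers": 0},
    {"slide": [0,0.002,-0.012],"spin": 0,"fingers": 0},
  ],
)

```text
clock: 38.5
tcp_pos: [0.6032, -0.0747, 0.0331]
eef_rot: [3.139, 0.003, 1.649]
contact_force: [-1.9, -2.3, 9.9]
grip_width: 0.0234
```

arm_command(
  plan=[
    {"slide": [0,0.001,-0.003],"spin": 0,"fingers": 0},
    {"slide": [0,0.001,-0.006],"spin": 0,"fingers": 0},
    {"slide": [0,0.002,-0.009],"spin": 0,"fingers": 0},
    {"slide": [0,0.002,-0.012],"spin": 0,"fingers": 0},
    {"slide": [0,0.002,-0.012],"spin": 0,"fingers": 0},
    {"slide": [0,0.002,-0.012],"spin": 0,"fingers": 0},
    {"slide": [0,0.002,-0.012],"spin": 0,"fingers": 0},
    {"slide": [0,0.002,-0.012],"spin": 0,"fingers": 0},
  ],
)

```text
clock: 39.3
tcp_pos: [0.6033, -0.0743, 0.0319]
eef_rot: [3.139, 0.003, 1.648]
contact_force: [-2.7, -0.5, 10.0]
grip_width: 0.0236
```

```bash
python3 - <<'E'
from h import *
st=ctrl.get_state();print(st['contact_force'],st['moment'],st['tcp_pos'],st['clock'])
for i in range(2):pts(['lift_point','jack','handle_grip','front_foot_b','jack_grip'])
E
```

```text
[-2.65817374 -0.51471882  9.96775881] [ 0.4509722   0.31436767 -0.3447351 ] [ 0.60326079 -0.07428555  0.0318779 ] 39.3
top lift_point 0.86 [0.5871 0.1626 0.043 ]
top jack 0.79 [ 5.882e-01  9.990e-02 -3.000e-04]
top front_foot_b 0.87 [0.4389 0.1602 0.0269]
top jack_grip 0.78 [0.591  0.0987 0.1908]
scene lift_point 0.59 [0.5786 0.1627 0.0486]
scene jack 0.75 [0.5883 0.1043 0.    ]
scene handle_grip 0.69 [ 0.5977 -0.0798  0.0571]
scene front_foot_b 0.95 [0.7304 0.1785 0.0259]
scene jack_grip 0.96 [0.5882 0.1038 0.1847]
top lift_point 0.58 [0.5852 0.1669 0.0447]
top jack 0.58 [ 0.5869  0.1031 -0.0018]
top front_foot_b 0.92 [0.4344 0.1554 0.0251]
top jack_grip 0.74 [0.5907 0.1001 0.1885]
scene lift_point 0.57 [0.583  0.1667 0.0503]
scene jack 0.6 [0.5874 0.1007 0.    ]
scene handle_grip 0.79 [ 0.5993 -0.077   0.0589]
scene front_foot_b 0.78 [0.434  0.1555 0.0257]
scene jack_grip 0.6 [0.5917 0.1061 0.1854]
```

arm_command(
  plan=[
    {"slide": [0,0.001,-0.004],"spin": 0,"fingers": 0},
    {"slide": [0,0.002,-0.008],"spin": 0,"fingers": 0},
    {"slide": [0,0.003,-0.012],"spin": 0,"fingers": 0},
    {"slide": [0,0.003,-0.015],"spin": 0,"fingers": 0},
    {"slide": [0,0.003,-0.015],"spin": 0,"fingers": 0},
    {"slide": [0,0.003,-0.015],"spin": 0,"fingers": 0},
    {"slide": [0,0.003,-0.015],"spin": 0,"fingers": 0},
    {"slide": [0,0.003,-0.015],"spin": 0,"fingers": 0},
  ],
)

```text
clock: 41.3
tcp_pos: [0.6031, -0.0737, 0.0302]
eef_rot: [3.14, 0.003, 1.649]
contact_force: [-2.2, -0.1, 9.6]
grip_width: 0.0231
```

```bash
python3 - <<'E'
from h import *
st=ctrl.get_state();print(st['contact_force'],st['tcp_pos'])
s=snap('scene');K=np.array(s['K']);Rc=R.from_euler('xyz',s['attitude'])
def proj(p):
    c=Rc.inv().apply(np.array(p)-s['xyz']);u=(K@c.T).T;return u[:,:2]/u[:,2:]
o=np.array([.5875,.1025]);d=np.array([np.cos(np.radians(94.5)),np.sin(np.radians(94.5))])
x0,y0,f=260,170,5.6
im=cv2.resize(s['image'][y0:y0+105,x0:x0+140],None,fx=f,fy=f,interpolation=cv2.INTER_CUBIC)
for q,c in((.60,(255,0,0)),(.66,(255,255,0)),(.72,(0,0,255))):
    e=.5-q;L=[]
    for r in np.linspace(0,.1825,15):
        b=.042+r*np.cos(e);L.append([*(o-d*b),.084+r*np.sin(e)])
    p=proj(L);print(q,p[-1])
    cv2.polylines(im,[np.int32((p-[x0,y0]+.5)*f)],False,c,1)
cv2.imwrite('pics/k.png',im)
m=color(s,(5,150,100),(21,255,255),(270,230,340,300));print(len(m),m.min(0),m.max(0))
E
```

```text
[-2.16858087 -0.14206535  9.58710006] [ 0.60314576 -0.07368675  0.03022968]
0.6 [293.45417952 287.22361832]
0.66 [293.99523108 290.11492916]
0.72 [294.70965083 292.77195737]
211 [292. 269.] [319. 294.]
```

View pics/k.png

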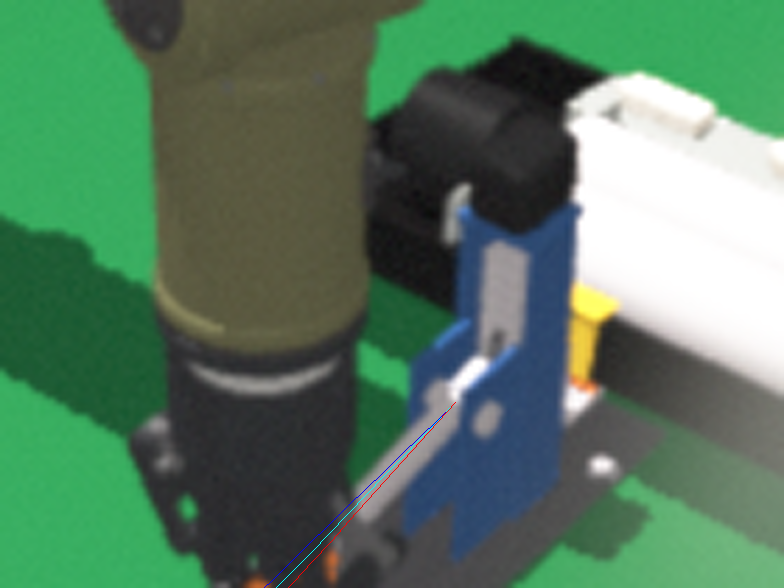

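arm_command(
  plan=[
    {"slide": [0,0.001,-0.005],"spin": 0,"fingers": 0},
    {"slide": [0,0.002,-0.01],"spin": 0,"fingers": 0},
    {"slide": [0,0.003,-0.015],"spin": 0,"fingers": 0},
    {"slide": [0,0.004,-0.02],"spin": 0,"fingers": 0},
    {"slide": [0,0.004,-0.02],"spin": 0,"fingers": 0},
    {"slide": [0,0.004,-0.02],"spin": 0,"fingers": 0},
    {"slide": [0,0.004,-0.02],"spin": 0,"fingers": 0},
    {"slide": [0,0.004,-0.02],"spin": 0,"fingers": 0},
  ],
)

```text
clock: 42.15
tcp_pos: [0.6031, -0.0733, 0.0284]
eef_rot: [3.14, 0.003, 1.649]
contact_force: [-1.9, -0.4, 10.2]
grip_width: 0.0233
```

```bash
python3 - <<'E'
from h import *
st=ctrl.get_state();print(st['contact_force'],st['tcp_pos'],st['clock'])
s=snap('scene');m=color(s,(5,150,100),(21,255,255),(270,230,340,300));print(len(m),m.min(0),m.max(0),m.mean(0))
cv2.imwrite('pics/l.png',s['image'])
for i in range(2):pts(['handle_grip','front_foot_b','jack'],cams=('scene',))
E
```

```text
[-1.86151365 -0.41440307 10.20212003] [ 0.60314242 -0.07329336  0.02835179] 42.15
210 [292. 270.] [319. 295.] [301.39047619 284.78571429]
scene handle_grip 0.66 [ 0.5962 -0.0772  0.0542]
scene front_foot_b 0.9 [0.4358 0.153  0.0224]
scene jack 0.93 [0.589  0.1045 0.0007]
scene handle_grip 0.58 [ 0.6006 -0.0789  0.0566]
scene front_foot_b 0.98 [0.4327 0.1546 0.0218]
scene jack 0.6 [0.5893 0.1031 0.0012]
```

arm_command(
  plan=[
    {"slide": [0,0.001,-0.005],"spin": 0,"fingers": 0},
    {"slide": [0,0.002,-0.01],"spin": 0,"fingers": 0},
    {"slide": [0,0.003,-0.015],"spin": 0,"fingers": 0},
    {"slide": [0,0.004,-0.02],"spin": 0,"fingers": 0},
    {"slide": [0,0.004,-0.02],"spin": 0,"fingers": 0},
    {"slide": [0,0.004,-0.02],"spin": 0,"fingers": 0},
    {"slide": [0,0.004,-0.02],"spin": 0,"fingers": 0},
    {"slide": [0,0.004,-0.02],"spin": 0,"fingers": 0},
  ],
)

```text
clock: 43.4
tcp_pos: [0.6031, -0.0724, 0.0267]
eef_rot: [3.14, 0.002, 1.65]
contact_force: [-3.3, 1.1, 14.4]
grip_width: 0.0234
```

arm_command(
  plan=[
    {"slide": [0,0,-0.003],"spin": 0,"fingers": 0},
    {"slide": [0,0,-0.006],"spin": 0,"fingers": 0},
    {"slide": [0,0,-0.006],"spin": 0,"fingers": 0},
    {"slide": [0,0,-0.006],"spin": 0,"fingers": 0},
    {"slide": [0,0,-0.006],"spin": 0,"fingers": 0},
    {"slide": [0,0,-0.006],"spin": 0,"fingers": 0},
    {"slide": [0,0,-0.006],"spin": 0,"fingers": 0},
    {"slide": [0,0,-0.006],"spin": 0,"fingers": 0},
  ],
)

```text
clock: 44.2
tcp_pos: [0.6031, -0.0723, 0.0265]
eef_rot: [3.139, 0.002, 1.65]
contact_force: [-4.0, 1.2, 17.1]
grip_width: 0.0231
```

```bash
python3 - <<'E'
from h import *
st=ctrl.get_state();print(st['contact_force'],st['tcp_pos'],st['clock'])
s=snap('scene');m=color(s,(5,150,100),(21,255,255),(270,230,340,300));print(len(m),m.min(0),m.max(0),m.mean(0))
cv2.imwrite('pics/m.png',cv2.resize(s['image'][140:340,200:480],(784,560),interpolation=cv2.INTER_CUBIC))
for i in range(2):pts(['handle_grip','front_foot_b','jack','jack_grip','lift_point','heater_back','drill','screwdriver','parts_dish'])
E
```

```text
[-4.04233635  1.19822344 17.12520451] [ 0.60308276 -0.07233879  0.02649261] 44.2
202 [292. 270.] [319. 295.] [301.37623762 285.17326733]
top front_foot_b 0.96 [0.4348 0.1547 0.0236]
top jack 0.96 [ 5.861e-01  1.015e-01 -4.000e-04]
top jack_grip 0.62 [0.594  0.0991 0.1876]
top lift_point 0.69 [0.5849 0.1653 0.0461]
top heater_back 0.86 [0.5686 0.3354 0.002 ]
top drill 0.81 [ 7.157e-01 -2.985e-01 -7.000e-04]
top screwdriver 0.62 [ 0.3882 -0.3518 -0.0007]
top parts_dish 0.75 [ 7.641e-01 -3.350e-02  3.000e-04]
scene handle_grip 0.63 [ 0.5994 -0.0757  0.0531]
scene front_foot_b 0.61 [0.7315 0.178  0.0269]
scene jack 0.98 [5.891e-01 1.046e-01 1.000e-04]
scene jack_grip 0.72 [0.5902 0.1029 0.1873]
scene lift_point 0.73 [0.5772 0.1633 0.0464]
scene heater_back 0.36 [ 0.5985 -0.0795  0.0523]
scene drill 0.93 [ 0.7133 -0.2933 -0.0066]
scene screwdriver 0.76 [ 3.839e-01 -3.532e-01 -2.000e-04]
scene parts_dish 0.82 [ 0.7623 -0.0314 -0.0028]
top handle_grip 0.7 [ 0.7157 -0.2991 -0.0029]
top front_foot_b 0.98 [0.7305 0.1798 0.023 ]
top jack 0.92 [ 0.588   0.0998 -0.0014]
top jack_grip 0.48 [ 0.387  -0.352  -0.0014]
top lift_point 0.81 [0.5834 0.1648 0.0455]
top heater_back 0.75 [ 0.5673  0.3328 -0.003 ]
top drill 0.76 [ 0.7171 -0.2999 -0.0033]
top screwdriver 0.87 [ 0.3881 -0.3523 -0.0037]
scene handle_grip 0.76 [ 0.6005 -0.0781  0.0522]
scene front_foot_b 0.68 [0.7306 0.1762 0.0239]
scene jack 0.72 [ 0.5861  0.1016 -0.0014]
scene jack_grip 0.81 [0.5909 0.1047 0.1874]
scene drill 0.67 [ 0.7147 -0.296  -0.0009]
scene screwdriver 0.61 [ 0.382  -0.3531 -0.0015]
```

View pics/m.png

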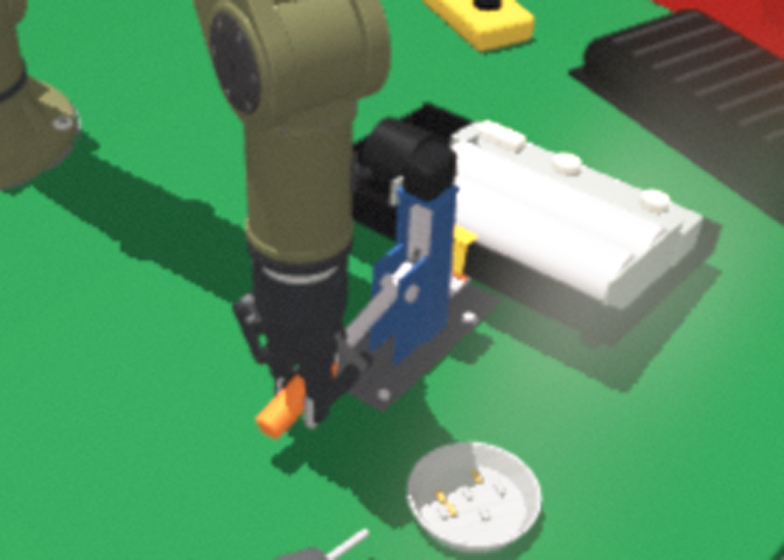

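```bash
python3 -c "
from bench import ctrl
print(ctrl.close_job())"
```

```text
the job is handed in; nothing more can be done
None
```

The jack stands squarely under the taped lift point and the heater is up on it. The arm is pinching the orange handle and holding it fully down on the third stroke. I handed the job in at about 45 s and got no verdict back.

**Last checks, all passed:**
- **Saddle position:** by the camera estimates, the saddle was about 1–2 mm from the lift point when I set the jack down, and squared to the heater to within about a degree.
- **Front feet:** both are about 24 mm up, with camera readings from 23 to 27 mm.
- **Handle:** the grip is at about 53 mm, its lower-stop height. The push rose from about 10 N to 17 N, which confirms it is against the stop and well under 40 N.
- **Bystanders:** the drill, screwdriver and parts dish read where they started, within camera noise (up to about 7 mm).

**Did not go cleanly or disagreed:**
- **Pad slip:** the bar seems to have crept a few millimetres in the gripper's pads. On the third stroke I had to press about 10 mm further than planned to reach the stop. The first two strokes ended a little short of full, but the ratchet still caught each step.
- **Heater back:** the heater's back point read about 6 mm nearer the robot's right at the end than at the start. The lift point and jack readings did not show such a shift, so this may be detector bias on the tilted heater or a small creep while tipping.

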